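Tamp the clay packing level in the cell quarantine box

ROBOT

A 6-joint arm with a two-finger parallel gripper is mounted at the origin on the work surface. World frame = base frame: x ahead of the robot, y to its left, z up, the work surface at z = 0. Lengths are in m, angles in rad, forces in N, time in s.
With the tool pointing down it reaches from about 0.35 to 0.775 m from the base axis. Payload 7.3 kg.
Tool frame: the origin (TCP) lies between the finger pads; the fingertips stand 25 mm ahead of it and the grasp point (between the pads) lies 6 mm ahead of it; y points along the fingers, z is the direction in which the jaws open and shut, and the axes are right-handed (so a half turn about y gives the same grasp; the last joint's range is limited). The gripper opens to 92 mm and grips with 3 to 60 N. Pads are 19 mm wide; open, the fingers measure 130 mm over their backs; the gripper's body (75 mm by 190 mm) begins 47 mm behind the grasp point.
Start: joints at [1.075, 0.342, 1.524, -0, 1.275, -0.146], TCP at [0.18, 0.493, 0.252] pointing down, gripper open.
Joint ranges: [-2.53, 2.53], [-0.77, 2.02], [0.04, 2.7], [-1, 4.14], [0.28, 2.66], [-3.11, 3.11]. Speed limits (rad/s): [2.57, 2.57, 3.14, 3.14, 3.14, 3.14].

INTERFACE

Orientations are given as [roll, pitch, yaw] about the fixed x, y, z axes, in that order (R = Rz(yaw) Ry(pitch) Rx(roll)).
In Python, from cell import sensors, read_camera, hand_in gives the robot as it stands. The module is installed in compiled form; this text tells all that it offers.
- The arm moves only by the tool send_rows, never from a script. Its argument "motion" is a list that holds one entry, the list of rows, each a list of 4 numbers: the shift along the tool's x, y, z in m, then the turn about the tool's y in degrees. In form: [[[tx, ty, tz, twist], ...]]. A call has 1 to 8 rows; each row is the pose to reach, as a shift and turn from the pose measured when the call began, along the tool's axes at that moment; what a row does not reach only later rows make up. A row lasts 1/10 s, in which the tool goes at most 50 mm and 8.59 degrees, less where a joint would pass 70% of its speed; a pose out of reach is approached as far as the arm can. A call with a gripper value outside its range is refused whole. "gripper" is the opening, from 0 (shut) to 1 (fully open), set as the call begins (left out, the last holds). The fingers move at their own pace and stop on an object; "grip_force" is the grip in N (left out, the last holds). Time passes only in rows, so rows that repeat a pose let the fingers close. It gives the time, the measured TCP pose, the force and the opening at its end, in the units of the state.
- sensors.observe(): the state, without advancing time (a new reading comes with each control period).
- read_camera(name): name is "side" or "top"; returns a dict with "frame" (400x640x3 uint8, red, green, blue), "fx", "fy", "cx", "cy" (pixels), "extrinsics" (4x4, takes a point from world to camera coordinates). Camera axes: x right, y up, looking along -z (the intrinsics and any distortion apply to the point x, -y, -z); pixel columns grow to the right and rows downward; lengths in m; the calibration is good to about 2 mm. A picture is of the moment at which its call begins. There is no depth.
- hand_in(): hands the job in, once; it reports no verdict.
The state is a dict: "time": time; "qpos": joint angles; "qvel": joint speeds; "joint_efforts": joint torques, N m; "tool_pos": TCP position; "tool_rot": TCP orientation; "contact_force": force on the tool from outside, world axes, zero at the start; "torque": the same for the moment, N m; "opening": finger opening in m.
Only numpy, scipy, OpenCV 4.12 (cv2) and the standard library are available. Lean on these libraries where they do the work, as an engineer would, in place of code of your own. Each camera call takes 0.05 s, during which the arm holds its last target.

TASK

The clay lumps just tipped into the battery quarantine box lie heaped above its rim. Take the hand tamper by its handle and work the lumps down with its sole, firmly but without crushing any, until all of them lie on the box's floor in one level layer below the rim, so that the lid will go on; then stand the tamper upright on the bench again, clear of the box. Touch the lumps only with the tamper, keep every lump in the box, and leave the rack of cells where it is.

Things in the scene. Friction and masses are not known exactly. Their poses are not given: they have to be found in the camera images.
- box_in (a point): Quarantine box: fixed, open, dark sheet-steel box lined with light grey board, 149 x 219 mm outside and 72 mm high. This point is the centre of its flat inner floor, 25 mm above the bench. Inside it is 125 mm (its x axis) by 195 mm (its y axis) and 47 mm deep from rim to floor; walls 12 mm thick; z points up. Its lid lies on the bench beyond it.
- tamper: Hand tamper, about 0.3 kg, standing upright on its sole on the bench: square flat aluminium sole 64 x 64 x 12 mm with a flat-sided wooden handle standing on its middle. Origin: centre of the sole's underside; x and y run along the sole's edges, z up along the handle.
- tamper_grip (a point): Where to hold the tamper's handle: on its axis, 92 mm above the underside of the sole. The handle's wooden part runs from 28 to 116 mm above the underside; it is 26 mm across the tamper's y axis (grip it across these two flat sides) and 34 mm along its x axis.
- cell_rack: Black rack holding twelve upright metal battery cells, 74 x 98 mm and 72 mm high, 0.8 kg, standing loose on the bench on the other side of the box from the tamper; origin: centre of its underside. To be left alone.
- lump1: Loose lump of brown expanded clay, a rounded chunk about 38 x 36 x 34 mm, 25 g; origin: its centre. Of the lower layer: at the start it lies on the box's floor, centre 17 mm above it. There is free floor round the eight for the other three.
- lump2: Loose lump of brown expanded clay, a rounded chunk about 38 x 36 x 34 mm, 25 g; origin: its centre. Of the lower layer: at the start it lies on the box's floor, centre 17 mm above it.
- lump3: Loose lump of brown expanded clay, a rounded chunk about 38 x 36 x 34 mm, 25 g; origin: its centre. Of the lower layer: at the start it lies on the box's floor, centre 17 mm above it.
- lump4: Loose lump of brown expanded clay, a rounded chunk about 38 x 36 x 34 mm, 25 g; origin: its centre. Of the lower layer: at the start it lies on the box's floor, centre 17 mm above it.
- lump5: Loose lump of brown expanded clay, a rounded chunk about 38 x 36 x 34 mm, 25 g; origin: its centre. Of the lower layer: at the start it lies on the box's floor, centre 17 mm above it.
- lump6: Loose lump of brown expanded clay, a rounded chunk about 38 x 36 x 34 mm, 25 g; origin: its centre. Of the lower layer: at the start it lies on the box's floor, centre 17 mm above it.
- lump7: Loose lump of brown expanded clay, a rounded chunk about 38 x 36 x 34 mm, 25 g; origin: its centre. Of the lower layer: at the start it lies on the box's floor, centre 17 mm above it.
- lump8: Loose lump of brown expanded clay, a rounded chunk about 38 x 36 x 34 mm, 25 g; origin: its centre. Of the lower layer: at the start it lies on the box's floor, centre 17 mm above it.
- lump9: Loose lump of brown expanded clay, a rounded chunk about 38 x 36 x 34 mm, 25 g; origin: its centre. It rides on top at the start, centre about 47 mm above the box's floor. The lumps are rough and lock: a straight push may jam even at 20 N. Worked 5 to 10 mm round or to and fro under 10 to 20 N of the sole, the lower ones give way and it sinks; it may take several passes. Clay crushes above 70 N, which landing faster than 40 mm/s can reach.
- lump10: Loose lump of brown expanded clay, a rounded chunk about 38 x 36 x 34 mm, 25 g; origin: its centre. It rides on top at the start, centre about 47 mm above the box's floor.
- lump11: Loose lump of brown expanded clay, a rounded chunk about 38 x 36 x 34 mm, 25 g; origin: its centre. It rides on top at the start, centre about 47 mm above the box's floor.

How it is judged:
By the outcome, as a careful person would: the job done as asked, in the order asked, and still so for the second after the job is handed in, with the robot touching nothing.
It also fails if it takes over 72 s, if anything falls off the work surface, if the arm or the gripper's body presses on something with over 40 N, if the wrist force passes 120 N, or if a joint passes its speed limit or range.

## Working session

There is one attempt and no reset: what is moved stays moved. The work goes in short steps, Python scripts to look and compute and a tool call to move; the robot and the scene stay as the last step left them, time stands still between calls to the robot, and variables do not carry over. Pictures are saved under pics/ and viewed, and the job is handed in when it is done.

Besides the shell and the picture viewer there is one more tool, called as name(argument=value, ...) on one line, values as JSON. send_rows: Moves the arm, as the interface text tells. Its arguments: {"type":"object","properties":{"motion":{"type":"array"},"gripper":{"type":"number"},"grip_force":{"type":"number"}},"required":["motion"]}

```bash
mkdir -p pics; python3 - <<'E'
from cell import sensors, read_camera
import cv2,numpy as np,pickle
print(sensors.observe())
for n in("side","top"):
    r=read_camera(n); cv2.imwrite(f"pics/{n}0.png",r["frame"][:,:,::-1]); pickle.dump(r,open(n+"0.pkl","wb"))
    print(n,{k:r[k] for k in("fx","fy","cx","cy")},np.round(r["extrinsics"],4).tolist(),r.keys())
E
```

```text
{'time': 0.0, 'qpos': array([ 1.07500302e+00,  3.42719298e-01,  1.52501818e+00,  6.60092631e-06,
        1.27537733e+00, -1.46027424e-01]), 'qvel': array([0.00063312, 0.00118556, 0.00050486, 0.00180847, 0.00053403,
       0.00135947]), 'joint_efforts': array([-1.30177123e-03, -4.31227720e+01, -2.44212806e+01,  7.16271345e-02,
        5.60293312e-02, -1.40899874e-04]), 'tool_pos': array([0.17972196, 0.49289298, 0.2510463 ]), 'tool_rot': array([-1.57230136e+00,  2.27731947e-04, -3.49767978e-01]), 'contact_force': array([-0.59605085, -0.29743187,  0.23419441]), 'torque': array([-0.05630375, -0.00015396, -0.01189568]), 'opening': 0.09178097194196932}
side {'fx': 499.53572496779344, 'fy': 499.53572496779344, 'cx': 326.3153176715752, 'cy': 194.53928102045703} [[-0.7668, -0.6418, -0.0066, 0.4278], [0.4011, -0.4871, 0.7758, -0.2924], [-0.5011, 0.5922, 0.631, -0.9476], [0.0, 0.0, 0.0, 1.0]] dict_keys(['frame', 'fx', 'fy', 'cx', 'cy', 'extrinsics'])
top {'fx': 424.81549190611287, 'fy': 424.81549190611287, 'cx': 318.3480501553294, 'cy': 196.81553467539314} [[0.0255, -0.9997, 0.0042, -0.0235], [0.977, 0.0258, 0.2115, -0.5259], [-0.2116, -0.0013, 0.9774, -0.8162], [0.0, 0.0, 0.0, 1.0]] dict_keys(['frame', 'fx', 'fy', 'cx', 'cy', 'extrinsics'])
```

View pics/side0.png

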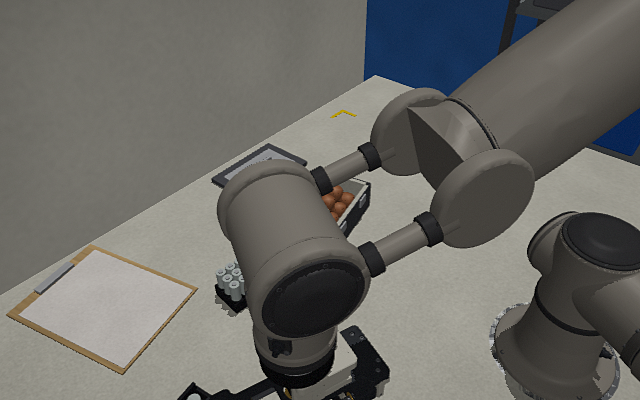

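View pics/top0.png

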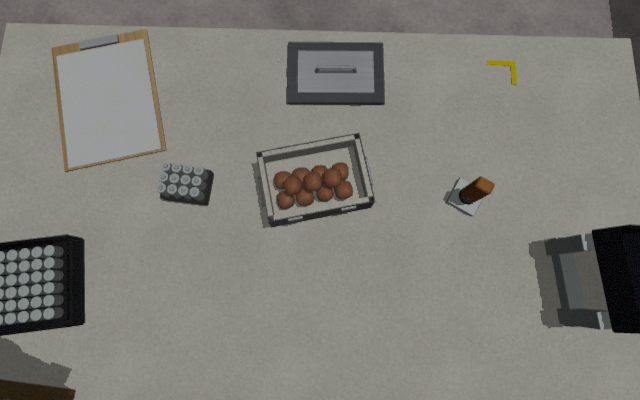

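```bash
cat > h.py <<'E'
import numpy as np,cv2,pickle
def ray(r,u,v):
    E=r["extrinsics"];R=E[:3,:3];t=E[:3,3]
    d=R.T@np.array([(u-r["cx"])/r["fx"],-(v-r["cy"])/r["fy"],-1.]);return -R.T@t,d
def onz(r,u,v,z):
    o,d=ray(r,u,v);return o+d*(z-o[2])/d[2]
def proj(r,p):
    c=r["extrinsics"][:3,:3]@np.array(p)+r["extrinsics"][:3,3]
    return r["cx"]+r["fx"]*c[0]/-c[2], r["cy"]+r["fy"]*c[1]/c[2]
def crop(r,x0,y0,x1,y1,s,fn):
    cv2.imwrite(fn,cv2.resize(r["frame"][y0:y1,x0:x1,::-1],None,fx=s,fy=s,interpolation=cv2.INTER_CUBIC))
E
python3 - <<'E'
from h import *
t=pickle.load(open("top0.pkl","rb"))
crop(t,245,125,385,235,5,"pics/boxz.png")
crop(t,430,160,510,230,8,"pics/tampz.png")
s=pickle.load(open("side0.pkl","rb"))
crop(s,200,130,400,280,4,"pics/sidez.png")
E
```

```text
(no output)
```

View pics/boxz.png

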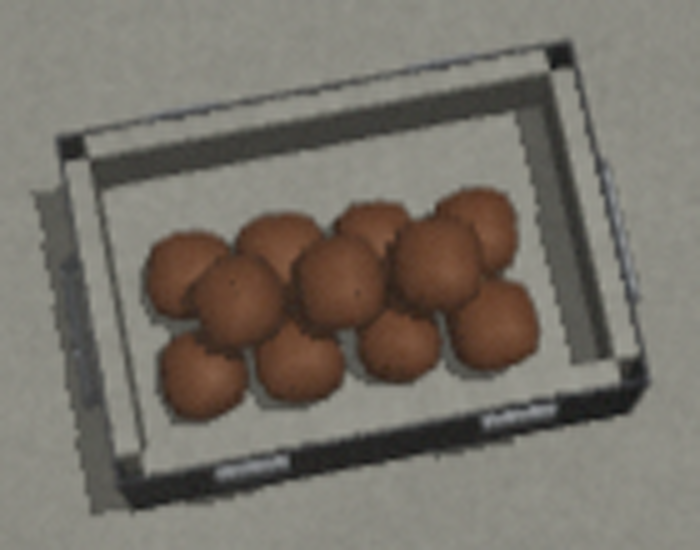

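View pics/tampz.png

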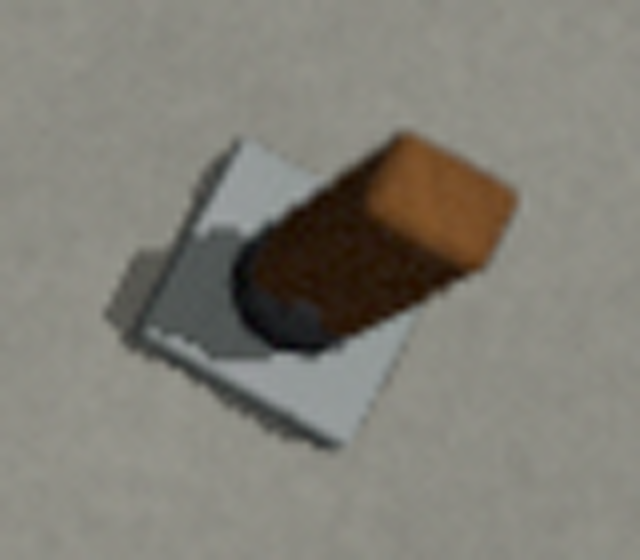

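View pics/sidez.png

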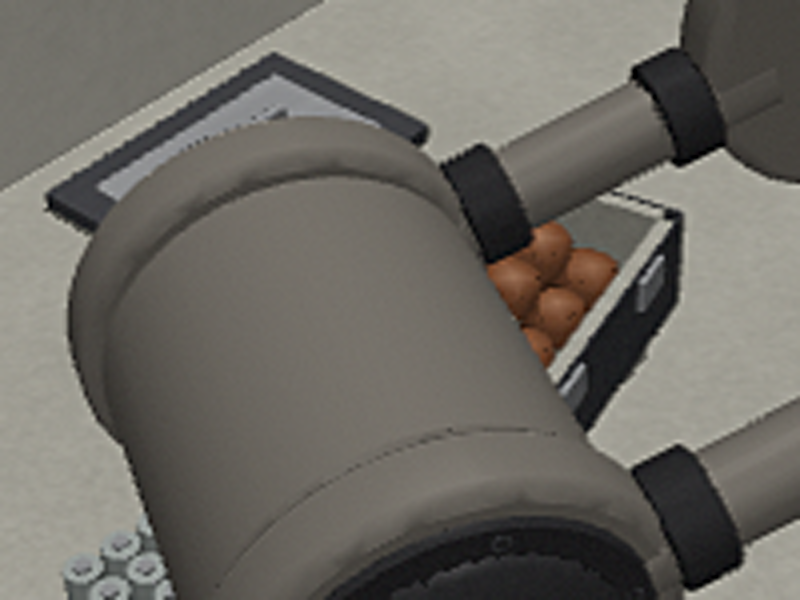

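```bash
python3 - <<'E'
from h import *
t=pickle.load(open("top0.pkl","rb"))
B=[onz(t,245+u/5-.4,125+v/5-.4,.072) for u,v in[(58,135),(570,40),(645,378),(125,480)]]
B=np.array(B);print("box",B.round(4),B.mean(0).round(4))
e=[np.linalg.norm(B[i]-B[(i+1)%4]).round(4) for i in range(4)];print(e)
for i in range(4):
    d=B[(i+1)%4]-B[i];print(np.degrees(np.arctan2(d[1],d[0])))
T=np.array([onz(t,430+u/8-.4,160+v/8-.4,.116) for u,v in[(405,130),(518,195),(483,268),(368,205)]])
print("top",T.round(4),T.mean(0).round(4))
for i in range(4):
    d=T[(i+1)%4]-T[i];print(np.linalg.norm(d).round(4),np.degrees(np.arctan2(d[1],d[0])))
S=np.array([onz(t,430+u/8-.4,160+v/8-.4,.012) for u,v in[(243,138),(140,328),(345,445)]])
print("sole",S.round(4),((S[0]+S[2])/2).round(4))
for i in range(2):
    d=S[(i+1)%4]-S[i];print(np.linalg.norm(d).round(4),np.degrees(np.arctan2(d[1],d[0])))
# lumps
C=B.mean(0)
for n,(u,v),z in [(9,(238,300),.072),(10,(342,282),.072),(11,(438,264),.072),(1,(187,273),.042),(2,(203,375),.042),(3,(280,255),.042),(4,(300,362),.042),(5,(375,240),.042),(6,(398,342),.042),(7,(475,228),.042),(8,(495,325),.042)]:
    print(n,(onz(t,245+u/5-.4,125+v/5-.4,z)-C).round(4))
# rack extent
print(onz(t,213,180,.072),onz(t,210,205,0),onz(t,160,163,.07))
E
```

```text
box [[ 0.615   0.1207  0.072 ]
 [ 0.6622 -0.0903  0.072 ]
 [ 0.5189 -0.1213  0.072 ]
 [ 0.472   0.0859  0.072 ]] [ 0.567  -0.0013  0.072 ]
[np.float64(0.2162), np.float64(0.1465), np.float64(0.2125), np.float64(0.1472)]
-77.39525487414141
-167.78869504313096
102.77072253403314
13.66595730962327
top [[ 0.5632 -0.3219  0.116 ]
 [ 0.5477 -0.3482  0.116 ]
 [ 0.5294 -0.3387  0.116 ]
 [ 0.5443 -0.3119  0.116 ]] [ 0.5461 -0.3302  0.116 ]
0.0306 -120.45020930029388
0.0206 152.48059041820125
0.0306 61.00842370703688
0.0214 -27.709770237395887
sole [[ 0.5888 -0.3182  0.012 ]
 [ 0.5349 -0.288   0.012 ]
 [ 0.5043 -0.3417  0.012 ]] [ 0.5466 -0.33    0.012 ]
0.0617 150.68921507830015
0.0619 -119.6628963052138
9 [-0.0201  0.045   0.    ]
10 [-0.0114  0.0031  0.    ]
11 [-0.0028 -0.0358  0.    ]
1 [-0.0016  0.0689 -0.03  ]
2 [-0.0453  0.0603 -0.03  ]
3 [ 0.0073  0.03   -0.03  ]
4 [-0.0387  0.0201 -0.03  ]
5 [ 0.0149 -0.0099 -0.03  ]
6 [-0.0291 -0.0206 -0.03  ]
7 [ 0.0213 -0.0521 -0.03  ]
8 [-0.0207 -0.0611 -0.03  ]
[0.55227542 0.20492114 0.072     ] [0.51410736 0.22564442 0.        ] [0.58584878 0.31690357 0.07      ]
```

send_rows(motion=[[[0.043,0,-0.02,8],[0.087,0,-0.041,16],[0.13,0,-0.061,24],[0.174,0,-0.082,32],[0.217,0,-0.102,40],[0.26,0,-0.123,48],[0.304,0,-0.143,56],[0.347,0,-0.164,64]]], gripper=1)

```text
time: 0.9
tool_pos: [0.4506, 0.2183, 0.2511]
tool_rot: [-1.572, -0.001, -1.473]
contact_force: [0.6, -0.1, 0.2]
opening: 0.0915
```

send_rows(motion=[[[0.047,0,0.004,5],[0.094,0,0.007,10],[0.141,0,0.011,15],[0.188,0,0.014,20],[0.235,0,0.018,25],[0.282,0,0.021,30],[0.329,0,0.025,33],[0.376,0,0.028,35.6]]])

```text
time: 1.7
tool_pos: [0.5151, -0.1551, 0.2512]
tool_rot: [-1.572, -0.001, -2.096]
contact_force: [1.0, 0.3, -0.5]
opening: 0.0917
```

```bash
cat >> h.py <<'E'
def tool(st,target,yawdeg=None):
    from scipy.spatial.transform import Rotation as Ro
    R=Ro.from_euler('xyz',st["tool_rot"]).as_matrix()
    d=R.T@(np.array(target)-st["tool_pos"]); yaw=np.degrees(np.arctan2(R[1,0],R[0,0]))
    tw=None if yawdeg is None else -((yawdeg-yaw+180)%360-180)
    print("pos",st["tool_pos"].round(4),"yaw",yaw.round(2),"shift",d.round(4),"twist",tw)
def snap(n,tag):
    from cell import read_camera
    r=read_camera(n);pickle.dump(r,open(f"{n}{tag}.pkl","wb"));cv2.imwrite(f"pics/{n}{tag}.png",r["frame"][:,:,::-1]);return r
E
python3 - <<'E'
from h import *
from cell import sensors
st=sensors.observe();tool(st,[.5465,-.330,.16],-120)
r=snap("side","1")
# project expected tamper for check
for p in [(.5465,-.33,.116),(.5465,-.33,.0)]: print(proj(r,p))
print([proj(r,(x,y,.072)) for x,y in [(.615,.1207),(.6622,-.0903),(.5189,-.1213),(.472,.0859)]])
E
```

```text
pos [ 0.5151 -0.1551  0.2512] yaw -120.11 shift [0.1354 0.0913 0.115 ] twist -0.11254555573080438
(np.float64(408.006576617006), np.float64(128.555171396967))
(np.float64(404.0556936559976), np.float64(163.6909995127253))
[(np.float64(272.90074549341637), np.float64(215.91054173383986)), (np.float64(317.5693681639832), np.float64(166.21787386238506)), (np.float64(369.7267471783831), np.float64(182.14437638729876)), (np.float64(331.0061256416206), np.float64(235.467120092251))]
```

View pics/side1.png

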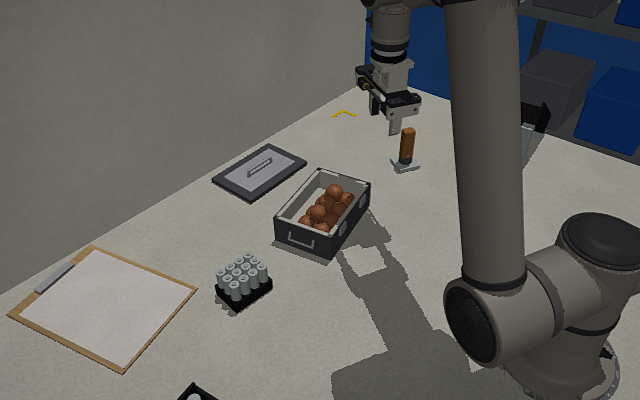

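send_rows(motion=[[[0.034,0,0.029,0],[0.068,0,0.058,0],[0.102,0,0.087,0],[0.1354,0,0.115,0],[0.1354,0.03,0.115,0],[0.1354,0.07,0.115,0],[0.1354,0.11,0.115,0],[0.1354,0.11,0.115,0]]])

```text
time: 2.55
tool_pos: [0.5435, -0.3351, 0.1354]
tool_rot: [-1.581, -0.003, -2.102]
contact_force: [-0.1, 0.7, -0.2]
opening: 0.0914
```

```bash
python3 - <<'E'
from h import *
from cell import sensors
st=sensors.observe();tool(st,[.5465,-.330,.098],-120)
r=snap("side","2");crop(r,350,70,460,190,5,"pics/s2z.png")
r=snap("top","2");crop(r,400,130,540,240,5,"pics/t2z.png")
E
```

```text
pos [ 0.5435 -0.3351  0.1354] yaw -120.46 shift [-0.006   0.0374  0.0004] twist -0.4568164143065587
```

View pics/s2z.png

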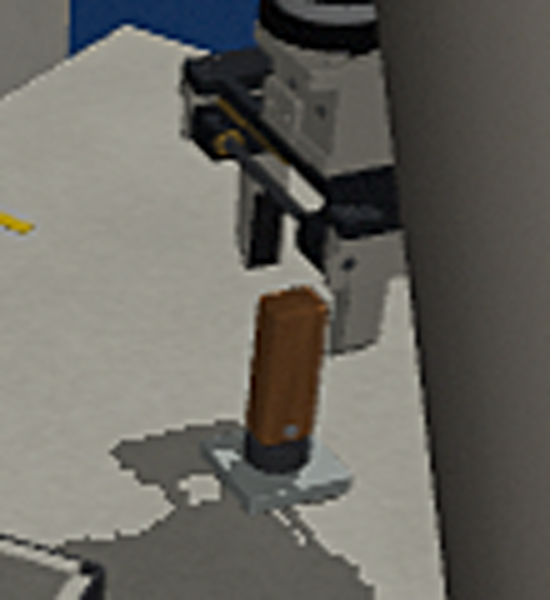

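View pics/t2z.png

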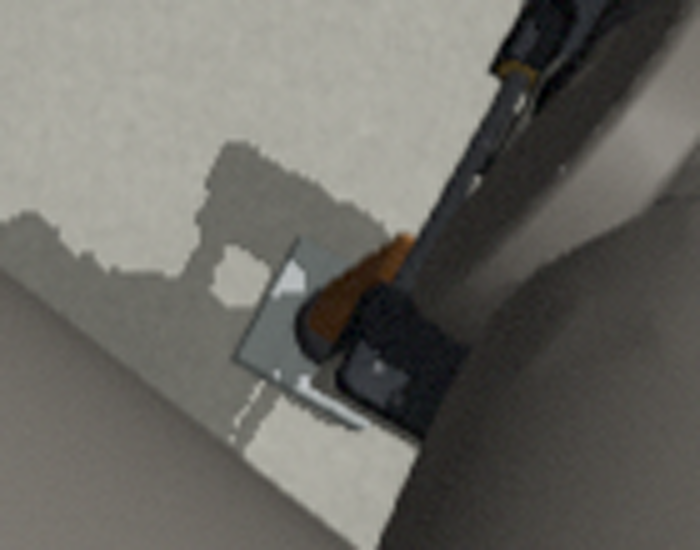

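The side view shows the jaws straddling the handle just above its top, around (405,130); the handle stands between the fingers. I'll descend and close.

send_rows(motion=[[[-0.003,0.008,0,0],[-0.006,0.019,0,0],[-0.006,0.03,0,0],[-0.006,0.037,0,-0.4],[-0.006,0.037,0,-0.4],[-0.006,0.037,0,-0.4]]])

```text
time: 3.25
tool_pos: [0.5496, -0.3323, 0.1049]
tool_rot: [-1.57, -0.005, -2.095]
contact_force: [0.1, -0.4, -0.4]
opening: 0.0917
```

send_rows(motion=[[[0,0,0,0],[0,0,0,0],[0,0,0,0],[0,0,0,0],[0,0,0,0],[0,0,0,0],[0,0,0,0],[0,0,0,0]]], gripper=0, grip_force=55)

```text
time: 4.05
tool_pos: [0.5495, -0.3324, 0.1049]
tool_rot: [-1.57, -0.005, -2.095]
contact_force: [-0.1, 0.1, 0.6]
opening: 0.0323
```

```bash
python3 - <<'E'
from h import *
from cell import sensors
st=sensors.observe();tool(st,[.5465,-.330,.098],-120);print(st["opening"],st["contact_force"])
E
```

```text
pos [ 0.5495 -0.3324  0.1049] yaw -120.04 shift [-0.0005  0.0069 -0.0038] twist -0.04304952398683781
0.032344105916730675 [-0.09208903  0.14858741  0.57523211]
```

send_rows(motion=[[[0,0,0,0],[0,0,0,0],[0,0.004,-0.002,0],[0,0.007,-0.004,0],[0,0.007,-0.004,0],[0,0.007,-0.004,0]]], gripper=0.6, grip_force=55)

```text
time: 4.65
tool_pos: [0.546, -0.3303, 0.0977]
tool_rot: [-1.57, -0.005, -2.095]
contact_force: [0.3, 0.3, -0.0]
opening: 0.0549
```

send_rows(motion=[[[0,0,0,0],[0,0,0,0],[0,0,0,0],[0,0,0,0],[0,0,0,0],[0,0,0,0],[0,0,0,0],[0,0,0,0]]], gripper=0, grip_force=55)

```text
time: 5.45
tool_pos: [0.5461, -0.3303, 0.0977]
tool_rot: [-1.57, -0.005, -2.095]
contact_force: [1.4, -0.3, -0.6]
opening: 0.0257
```

send_rows(motion=[[[0,0,0,0],[0,0,0,0],[0,0,0,0]]])

```text
time: 5.75
tool_pos: [0.5461, -0.3303, 0.0977]
tool_rot: [-1.57, -0.005, -2.095]
contact_force: [2.0, 0.1, -1.5]
opening: 0.0257
```

```bash
python3 - <<'E'
from h import *
from cell import sensors
st=sensors.observe();tool(st,[.5465,-.330,.098],-120);print(st["opening"],st["contact_force"])
r=snap("top","3");crop(r,400,130,540,240,5,"pics/t3z.png")
r=snap("side","3");crop(r,350,70,460,190,5,"pics/s3z.png")
E
```

```text
pos [ 0.5461 -0.3303  0.0977] yaw -120.04 shift [-0.0005 -0.0003  0.0002] twist -0.04303408420190635
0.02572950328575484 [ 1.97788607  0.0508011  -1.48153183]
```

View pics/s3z.png

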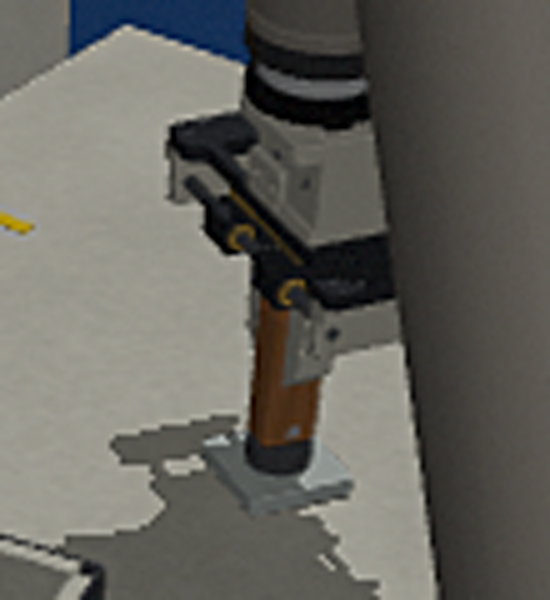

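send_rows(motion=[[[0,-0.02,0,0],[0,-0.05,0,0],[0,-0.085,0,-4],[0,-0.12,0,-10],[0,-0.14,0,-16],[0,-0.14,0,-24],[0,-0.14,0,-32],[0,-0.14,0,-42.7]]])

```text
time: 6.65
tool_pos: [0.5457, -0.3293, 0.237]
tool_rot: [-1.575, -0.002, -1.381]
contact_force: [-0.3, 0.5, -3.9]
opening: 0.0257
```

```bash
cat >> h.py <<'E'
def box(bx,by,z):
    c,s=np.cos(np.radians(12.7)),np.sin(np.radians(12.7))
    return [.567+bx*c-by*s,-.0013+bx*s+by*c,z]
def bpos(st):
    c,s=np.cos(np.radians(12.7)),np.sin(np.radians(12.7))
    d=st["tool_pos"][:2]-np.array([.567,-.0013]); 
    print("box xy mm",(1000*np.array([d[0]*c+d[1]*s,-d[0]*s+d[1]*c])).round(1),"sole above floor",((st["tool_pos"][2]-.0977-.025)*1000).round(1),"t",st["time"],"F",st["contact_force"].round(1),"op",st["opening"].round(4))
E
python3 - <<'E'
from h import *
from cell import sensors
st=sensors.observe();tool(st,box(-.01,.06,.225),-77.3);bpos(st)
E
```

```text
pos [ 0.5457 -0.3293  0.237 ] yaw -79.12 shift [-0.3778  0.0108  0.071 ] twist -1.8158518520227744Traceback (most recent call last):
  File "<stdin>", line 3, in <module>
  File "h.py", line 27, in bpos
    print("box xy mm",(1000*np.array([d[0]*c+d[1]*s,-d[0]*s+d[1]*c])).round(1),"sole above floor",((st["tool_pos"][2]-.0977-.025)*1000).round(1),"t",st["time"],"F",st["contact_force"].round(1),"op",st["opening"].round(4))
                                                                                                                                                                                                      ^^^^^^^^^^^^^^^^^^^
AttributeError: 'float' object has no attribute 'round'
```

send_rows(motion=[[[-0.035,0,0.007,-1],[-0.08,0,0.016,-1.8],[-0.127,0,0.025,-1.8],[-0.174,0,0.034,-1.8],[-0.221,0,0.043,-1.8],[-0.268,0,0.052,-1.8],[-0.31,0,0.06,-1.8],[-0.35,0,0.066,-1.8]]])

```text
time: 7.45
tool_pos: [0.5435, 0.0289, 0.2354]
tool_rot: [-1.576, -0.002, -1.349]
contact_force: [0.0, -0.2, -3.0]
opening: 0.0258
```

send_rows(motion=[[[0,0,0,0],[0,0,0,0]]])

```text
time: 7.65
tool_pos: [0.5429, 0.0298, 0.2349]
tool_rot: [-1.578, -0.002, -1.346]
contact_force: [-0.7, -0.9, -2.9]
opening: 0.0257
```

```bash
sed -i 's/st\["opening"\].round(4)/st["opening"]/' h.py
python3 - <<'E'
from h import *
from cell import sensors
st=sensors.observe();tool(st,box(-.01,.06,.195),-77.3);bpos(st)
r=snap("side","4");crop(r,240,60,440,260,4,"pics/s4z.png")
E
```

```text
pos [0.5429 0.0298 0.2349] yaw -77.15 shift [-0.0244  0.0398  0.0071] twist 0.15176409864199059
box xy mm [-16.7  35.7] sole above floor 112.2 t 7.65 F [-0.7 -0.9 -2.9] op 0.025683308016059003
```

View pics/s4z.png

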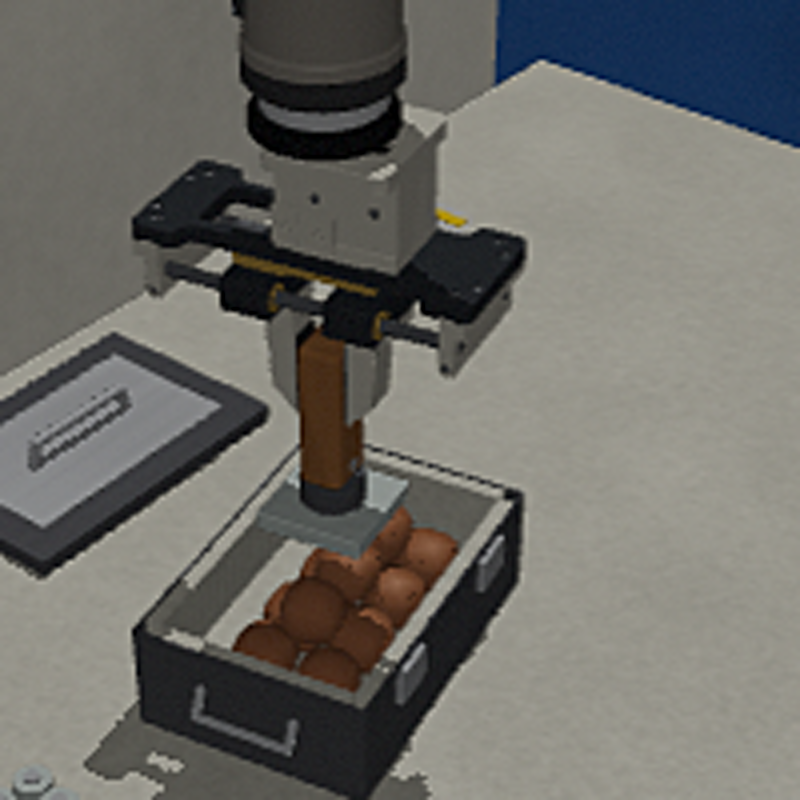

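send_rows(motion=[[[-0.012,0.012,0.004,0],[-0.024,0.026,0.007,0],[-0.024,0.036,0.007,0],[-0.024,0.04,0.007,0],[-0.024,0.042,0.007,0],[-0.024,0.042,0.007,0]]])

```text
time: 8.3
tool_pos: [0.5446, 0.0529, 0.1928]
tool_rot: [-1.578, -0.002, -1.349]
contact_force: [-0.0, -1.0, -3.7]
opening: 0.0258
```

send_rows(motion=[[[0,0.001,0,0],[0,0.002,0,0],[0,0.003,0,0],[0,0.004,0,0],[0,0.005,0,0]]])

```text
time: 8.8
tool_pos: [0.5446, 0.0528, 0.1878]
tool_rot: [-1.578, -0.002, -1.349]
contact_force: [0.3, -0.6, -2.1]
opening: 0.026
```

```bash
python3 - <<'E'
from h import *
from cell import sensors
st=sensors.observe();tool(st,box(-.01,.06,.195),-77.3);bpos(st)
E
```

```text
pos [0.5446 0.0528 0.1878] yaw -77.3 shift [-0.0022 -0.0072 -0.0001] twist 0.00480553804393935
box xy mm [-10.   57.8] sole above floor 65.1 t 8.8 F [ 0.3 -0.6 -2.1] op 0.026047970943194977
```

send_rows(motion=[[[0,0.001,0,0],[0,0.001,0,0],[0,0.002,0,0],[0,0.002,0,0]]])

```text
time: 9.2
tool_pos: [0.5455, 0.0526, 0.1869]
tool_rot: [-1.575, -0.003, -1.349]
contact_force: [1.2, -0.9, 4.4]
opening: 0.0255
```

send_rows(motion=[[[0,0.001,0,0],[0,0.001,0,0]]])

```text
time: 9.4
tool_pos: [0.5458, 0.0523, 0.1865]
tool_rot: [-1.574, -0.004, -1.349]
contact_force: [-0.7, -2.5, 5.2]
opening: 0.0258
```

send_rows(motion=[[[0.001,0.002,0.005,0],[0.004,0.002,0.007,0],[0.007,0.002,0.005,0],[0.008,0.002,0,0],[0.007,0.0025,-0.005,0],[0.004,0.0025,-0.007,0],[0.001,0.003,-0.005,0],[0,0.003,0,0]]])

```text
time: 10.2
tool_pos: [0.5456, 0.0524, 0.1835]
tool_rot: [-1.574, -0.004, -1.349]
contact_force: [-0.5, -1.4, -1.4]
opening: 0.0259
```

send_rows(motion=[[[0.001,0.002,0.005,0],[0.004,0.003,0.007,0],[0.007,0.003,0.005,0],[0.008,0.004,0,0],[0.007,0.004,-0.005,0],[0.004,0.004,-0.007,0],[0.001,0.005,-0.005,0],[0,0.005,0,0]]])

```text
time: 11.0
tool_pos: [0.5454, 0.0529, 0.1785]
tool_rot: [-1.574, -0.004, -1.349]
contact_force: [-0.2, 0.3, -3.8]
opening: 0.0259
```

```bash
python3 - <<'E'
from h import *
from cell import sensors
st=sensors.observe();bpos(st)
r=snap("side","5");crop(r,260,130,410,280,5,"pics/s5z.png")
r=snap("top","5");crop(r,245,125,385,235,5,"pics/t5z.png")
E
```

```text
box xy mm [-9.1 57.6] sole above floor 55.8 t 11.0 F [-0.2  0.3 -3.8] op 0.025878654299172865
```

View pics/s5z.png

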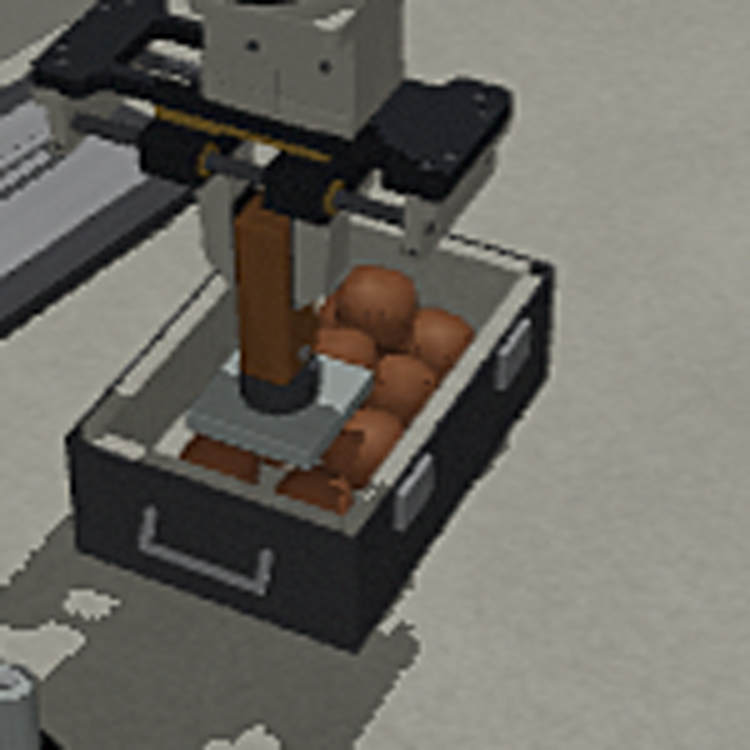

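View pics/t5z.png

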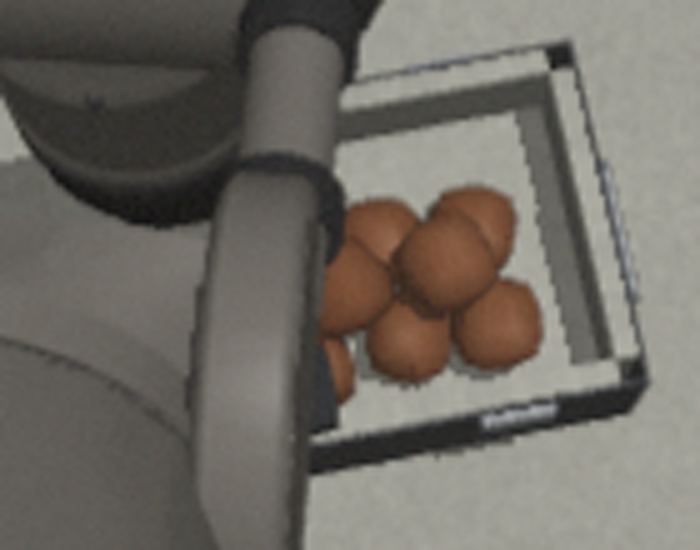

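send_rows(motion=[[[0.001,0.002,0.005,0],[0.004,0.003,0.007,0],[0.007,0.003,0.005,0],[0.008,0.004,0,0],[0.007,0.004,-0.005,0],[0.004,0.005,-0.007,0],[0.001,0.005,-0.005,0],[0,0.006,0,0]]])

```text
time: 11.9
tool_pos: [0.5463, 0.0533, 0.1728]
tool_rot: [-1.573, -0.004, -1.348]
contact_force: [0.3, -0.3, -2.8]
opening: 0.0257
```

send_rows(motion=[[[0.001,0.001,0.005,0],[0.004,0.001,0.007,0],[0.007,0.002,0.005,0],[0.008,0.002,0,0],[0.007,0.003,-0.005,0],[0.004,0.003,-0.007,0],[0.001,0.004,-0.005,0],[0,0.004,0,0]]])

```text
time: 12.7
tool_pos: [0.5461, 0.0537, 0.1689]
tool_rot: [-1.573, -0.004, -1.348]
contact_force: [-1.1, -0.1, -3.4]
opening: 0.0255
```

send_rows(motion=[[[0.001,0.001,0.005,0],[0.004,0.002,0.007,0],[0.007,0.002,0.005,0],[0.008,0.003,0,0],[0.007,0.003,-0.005,0],[0.004,0.004,-0.007,0],[0.001,0.005,-0.005,0],[0,0.005,0,0]]])

```text
time: 13.5
tool_pos: [0.5459, 0.0542, 0.1639]
tool_rot: [-1.573, -0.004, -1.348]
contact_force: [0.4, 0.4, -3.3]
opening: 0.0258
```

send_rows(motion=[[[0.001,0.001,0.005,0],[0.004,0.001,0.007,0],[0.007,0.002,0.005,0],[0.008,0.003,0,0],[0.007,0.003,-0.005,0],[0.004,0.004,-0.007,0],[0.001,0.005,-0.005,0],[0,0.005,0,0]]])

```text
time: 14.3
tool_pos: [0.5458, 0.0546, 0.1589]
tool_rot: [-1.573, -0.004, -1.348]
contact_force: [0.8, 0.9, -3.9]
opening: 0.0256
```

```bash
python3 - <<'E'
from h import *
from cell import sensors
st=sensors.observe();bpos(st)
r=snap("side","6");crop(r,260,130,410,280,5,"pics/s6z.png")
E
```

```text
box xy mm [-8.4 59.2] sole above floor 36.2 t 14.3 F [ 0.8  0.9 -3.9] op 0.02562877358469519
```

View pics/s6z.png

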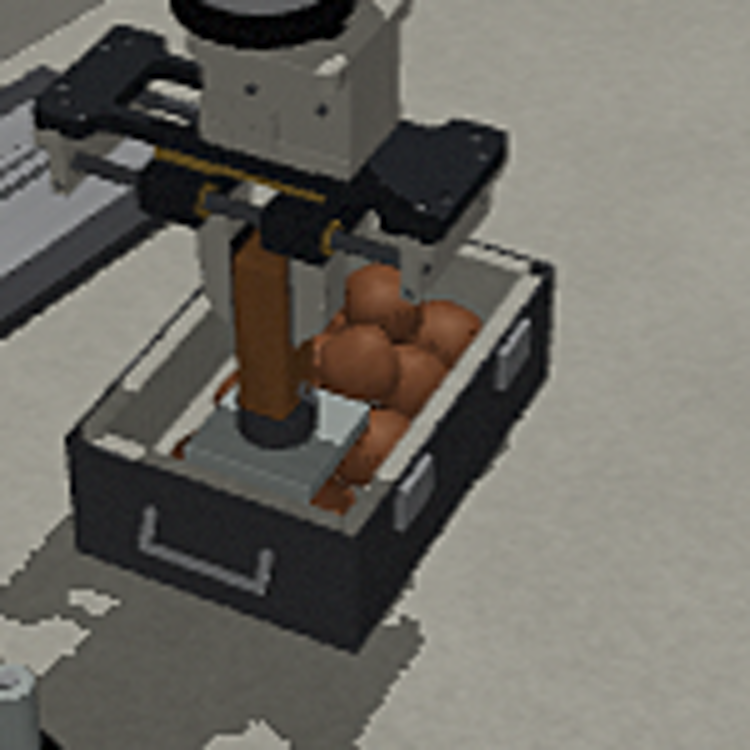

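send_rows(motion=[[[0,-0.006,0,0],[0,-0.018,0,0],[0,-0.035,0,0],[0,-0.055,0,0],[0,-0.07,0,0],[0,-0.075,0,0]]])

```text
time: 14.95
tool_pos: [0.5479, 0.055, 0.2369]
tool_rot: [-1.568, -0.005, -1.347]
contact_force: [0.1, -0.2, -4.1]
opening: 0.0258
```

```bash
python3 - <<'E'
from h import *
from cell import sensors
st=sensors.observe();bpos(st)
r=snap("side","7");crop(r,260,130,410,280,5,"pics/s7z.png")
r=snap("top","7");crop(r,245,125,385,235,5,"pics/t7z.png")
E
```

```text
box xy mm [-6.2 59.2] sole above floor 114.2 t 14.95 F [ 0.1 -0.2 -4.1] op 0.025754822681335186
```

View pics/s7z.png

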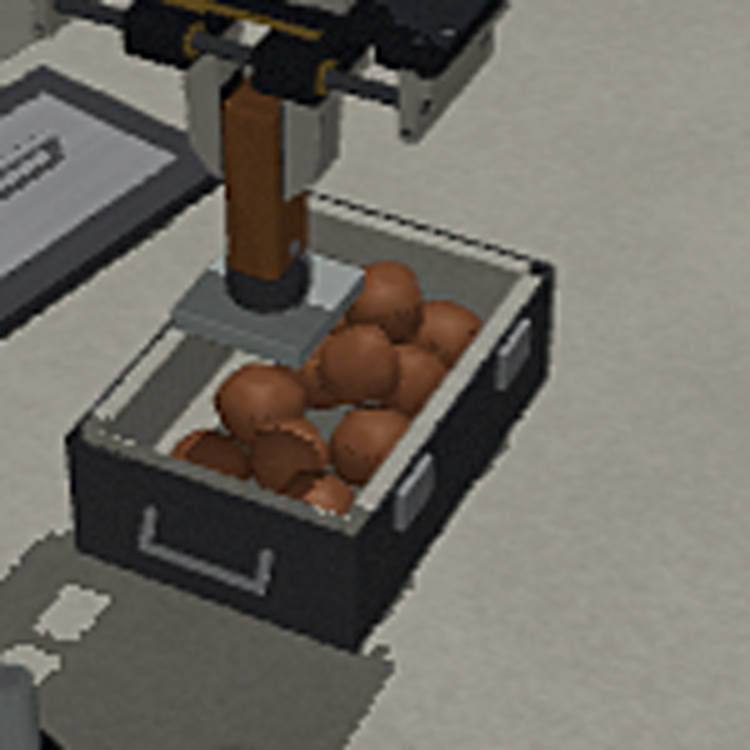

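View pics/t7z.png

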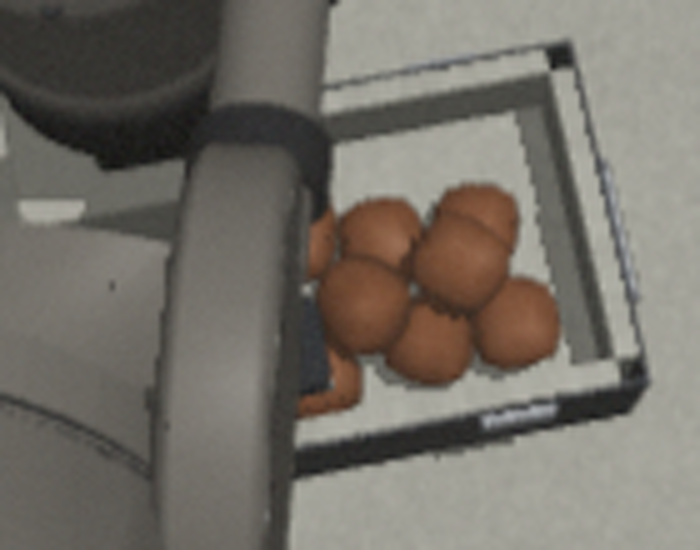

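```bash
cat >> h.py <<'E'
def tob(p):
    c,s=np.cos(np.radians(12.7)),np.sin(np.radians(12.7));d=np.array(p[:2])-[.567,-.0013]
    return (1000*np.array([d[0]*c+d[1]*s,-d[0]*s+d[1]*c])).round(1)
E
python3 - <<'E'
from h import *
from cell import sensors
t=pickle.load(open("top7.pkl","rb"));s=pickle.load(open("side7.pkl","rb"))
for n,u,z in[(10,(365,305),.07),(11,(462,263),.07),('low5',(382,240),.042),('low6',(430,342),.042),('7',(480,225),.042),('8',(517,323),.042)]: print(n,tob(onz(t,245+u[0]/5-.4,125+u[1]/5-.4,z)))
for n,u in[(10,(358,364)),(11,(385,302))]: print(n,tob(onz(s,260+u[0]/5-.4,130+u[1]/5-.4,.07)),tob(onz(s,260+u[0]/5-.4,130+u[1]/5-.4,.06)))
st=sensors.observe();tool(st,box(-.008,-.05,.200),-77.3)
E
```

```text
10 [-21.2  -1.9]
11 [-11.6 -44.2]
low5 [ 11.8 -15.8]
low6 [-35.4 -26.9]
7 [ 10.2 -57.8]
8 [-34.5 -64.3]
10 [-22.3   3.7] [-17.   -6.9]
11 [-12.9 -44. ] [ -7.4 -55.3]
pos [0.5474 0.0551 0.2353] yaw -77.2 shift [ 0.1091  0.0358 -0.0015] twist 0.09800498523986789
```

send_rows(motion=[[[0.03,0,0,0],[0.065,0,-0.001,0],[0.095,0.004,-0.002,0],[0.11,0.016,-0.002,0],[0.11,0.028,-0.002,0],[0.11,0.036,-0.002,0],[0.11,0.039,-0.002,0],[0.11,0.04,-0.002,0]]])

```text
time: 15.85
tool_pos: [0.5696, -0.0516, 0.1952]
tool_rot: [-1.571, -0.004, -1.346]
contact_force: [0.0, 0.0, -3.7]
opening: 0.0259
```

send_rows(motion=[[[0,0.002,0,0],[0,0.004,0,0],[0,0.006,0,0],[0,0.008,0,0],[0,0.009,0,0]]])

```text
time: 16.35
tool_pos: [0.5701, -0.0515, 0.1871]
tool_rot: [-1.569, -0.004, -1.346]
contact_force: [-0.5, 1.3, 6.0]
opening: 0.0259
```

```bash
python3 - <<'E'
from h import *
from cell import sensors
st=sensors.observe();bpos(st)
E
```

```text
box xy mm [ -8.  -49.7] sole above floor 64.4 t 16.35 F [-0.5  1.3  6. ] op 0.025899914921858044
```

send_rows(motion=[[[0.001,0.002,0.005,0],[0.004,0.002,0.007,0],[0.007,0.003,0.005,0],[0.008,0.003,0,0],[0.007,0.003,-0.005,0],[0.004,0.004,-0.007,0],[0.001,0.004,-0.005,0],[0,0.005,0,0]]])

```text
time: 17.15
tool_pos: [0.571, -0.0514, 0.1855]
tool_rot: [-1.564, -0.006, -1.346]
contact_force: [-6.2, 2.2, 23.7]
opening: 0.0259
```

send_rows(motion=[[[0.001,0.001,0.005,0],[0.004,0.002,0.007,0],[0.007,0.002,0.005,0],[0.008,0.003,0,0],[0.007,0.003,-0.005,0],[0.004,0.004,-0.007,0],[0.001,0.004,-0.005,0],[0,0.005,0,0]]])

```text
time: 17.95
tool_pos: [0.571, -0.0511, 0.1833]
tool_rot: [-1.563, -0.006, -1.347]
contact_force: [-10.1, 3.1, 23.9]
opening: 0.0261
```

send_rows(motion=[[[0.001,0.001,0.005,0],[0.004,0.002,0.007,0],[0.007,0.002,0.005,0],[0.008,0.003,0,0],[0.007,0.003,-0.005,0],[0.004,0.004,-0.007,0],[0.001,0.004,-0.005,0],[0,0.005,0,0]]])

```text
time: 18.75
tool_pos: [0.571, -0.0507, 0.1786]
tool_rot: [-1.562, -0.006, -1.347]
contact_force: [-0.6, 0.0, -2.4]
opening: 0.026
```

```bash
python3 - <<'E'
from h import *
from cell import sensors
st=sensors.observe();bpos(st)
r=snap("side","8");crop(r,260,130,410,280,5,"pics/s8z.png")
E
```

```text
box xy mm [ -6.9 -49.1] sole above floor 55.9 t 18.75 F [-0.6  0.  -2.4] op 0.025962870453273345
```

View pics/s8z.png

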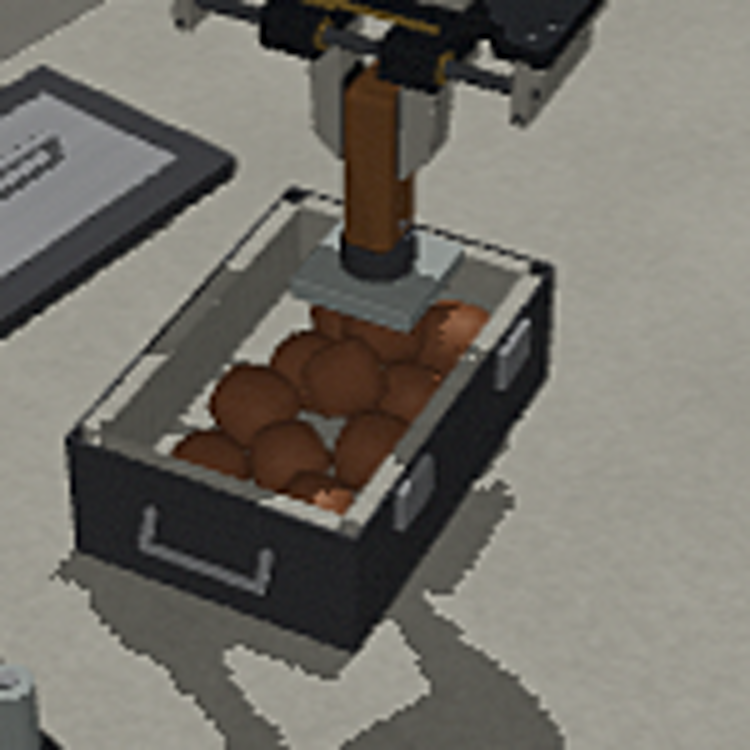

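send_rows(motion=[[[0.001,0.001,0.005,0],[0.004,0.002,0.007,0],[0.007,0.002,0.005,0],[0.008,0.002,0,0],[0.007,0.003,-0.005,0],[0.004,0.003,-0.007,0],[0.001,0.004,-0.005,0],[0,0.004,0,0]]])

```text
time: 19.6
tool_pos: [0.5719, -0.0501, 0.1745]
tool_rot: [-1.561, -0.006, -1.346]
contact_force: [0.3, -0.3, -2.4]
opening: 0.0264
```

send_rows(motion=[[[0.001,0.001,0.005,0],[0.004,0.002,0.007,0],[0.007,0.002,0.005,0],[0.008,0.002,0,0],[0.007,0.003,-0.005,0],[0.004,0.003,-0.007,0],[0.001,0.004,-0.005,0],[0,0.004,0,0]]])

```text
time: 20.4
tool_pos: [0.5718, -0.0496, 0.1706]
tool_rot: [-1.562, -0.006, -1.346]
contact_force: [-0.2, 0.2, -3.6]
opening: 0.0257
```

send_rows(motion=[[[0.001,0.001,0.005,0],[0.004,0.002,0.007,0],[0.007,0.002,0.005,0],[0.008,0.002,0,0],[0.007,0.003,-0.005,0],[0.004,0.003,-0.007,0],[0.001,0.004,-0.005,0],[0,0.004,0,0]]])

```text
time: 21.2
tool_pos: [0.5716, -0.0492, 0.1667]
tool_rot: [-1.562, -0.005, -1.346]
contact_force: [0.4, -0.1, -3.9]
opening: 0.0257
```

```bash
python3 - <<'E'
from h import *
from cell import sensors
st=sensors.observe();bpos(st)
r=snap("side","9");crop(r,260,130,410,280,5,"pics/s9z.png")
E
```

```text
box xy mm [ -6.  -47.7] sole above floor 44.0 t 21.2 F [ 0.4 -0.1 -3.9] op 0.025663134710551705
```

View pics/s9z.png

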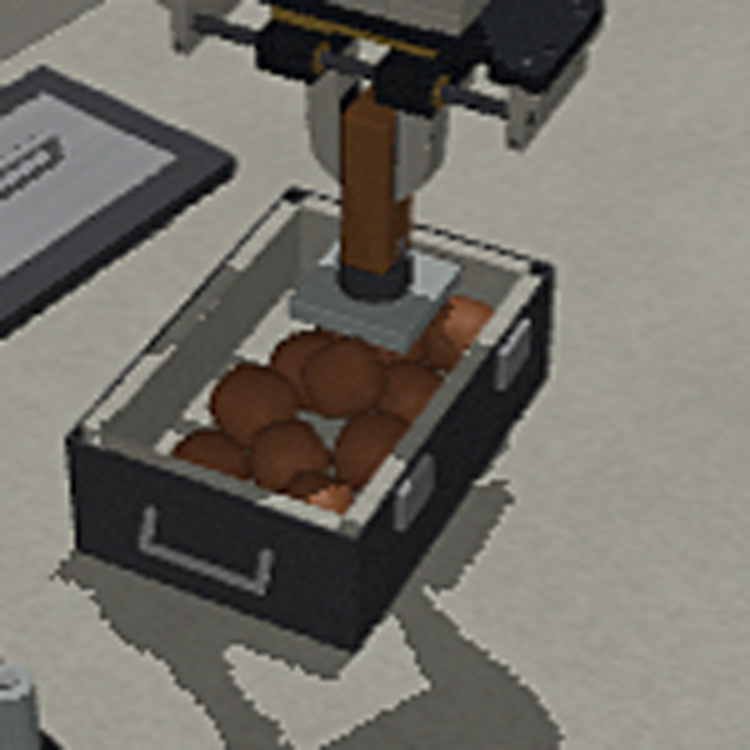

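send_rows(motion=[[[0.004,0.001,0.005,0],[0.008,0.002,0.007,0],[0.011,0.002,0.005,0],[0.012,0.002,0,0],[0.011,0.003,-0.005,0],[0.008,0.003,-0.007,0],[0.005,0.004,-0.005,0],[0.004,0.004,0,0]]])

```text
time: 22.05
tool_pos: [0.5736, -0.0523, 0.1629]
tool_rot: [-1.561, -0.005, -1.346]
contact_force: [-0.3, 0.5, -3.7]
opening: 0.0261
```

send_rows(motion=[[[0.001,0.001,0.005,0],[0.004,0.002,0.007,0],[0.007,0.002,0.005,0],[0.008,0.002,0,0],[0.007,0.003,-0.005,0],[0.004,0.003,-0.007,0],[0.001,0.004,-0.005,0],[0,0.004,0,0]]])

```text
time: 22.85
tool_pos: [0.5734, -0.0519, 0.159]
tool_rot: [-1.561, -0.005, -1.346]
contact_force: [-0.6, 0.3, -4.2]
opening: 0.0257
```

send_rows(motion=[[[0,-0.02,0,0],[0,-0.045,0,0],[0,-0.075,0,0],[0.01,-0.095,0,0],[0.03,-0.1,0,0],[0.06,-0.1,0,0],[0.1,-0.1,0,0],[0.14,-0.1,0,0]]])

```text
time: 23.65
tool_pos: [0.6044, -0.1888, 0.26]
tool_rot: [-1.56, -0.005, -1.344]
contact_force: [0.7, 0.3, -2.2]
opening: 0.0259
```

```bash
python3 - <<'E'
from h import *
from cell import sensors
st=sensors.observe();bpos(st)
r=snap("side","10");crop(r,260,130,410,280,5,"pics/s10z.png")
r=snap("top","10");crop(r,245,125,385,235,5,"pics/t10z.png")
E
```

```text
box xy mm [  -4.8 -191.1] sole above floor 137.3 t 23.65 F [ 0.7  0.3 -2.2] op 0.025896831383194832
```

View pics/s10z.png

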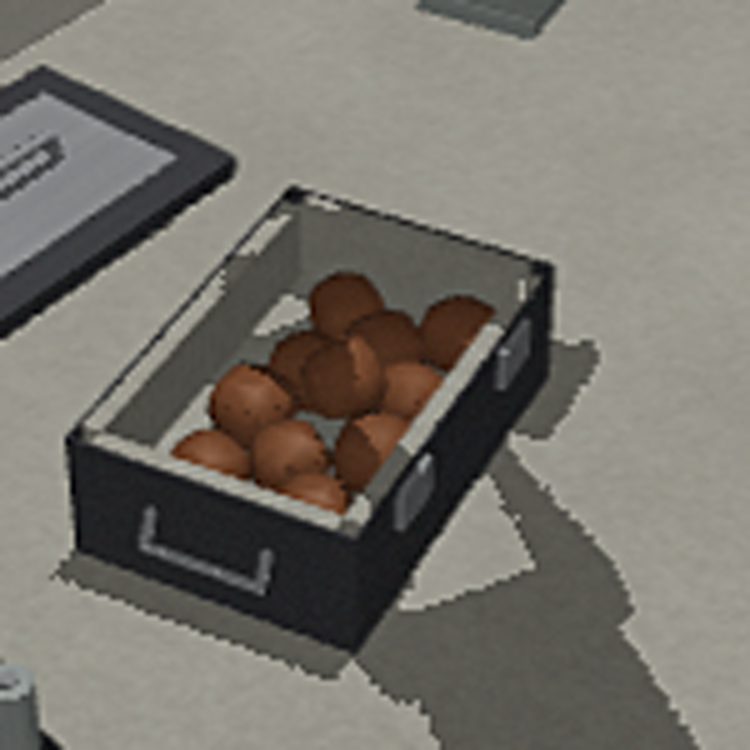

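View pics/t10z.png

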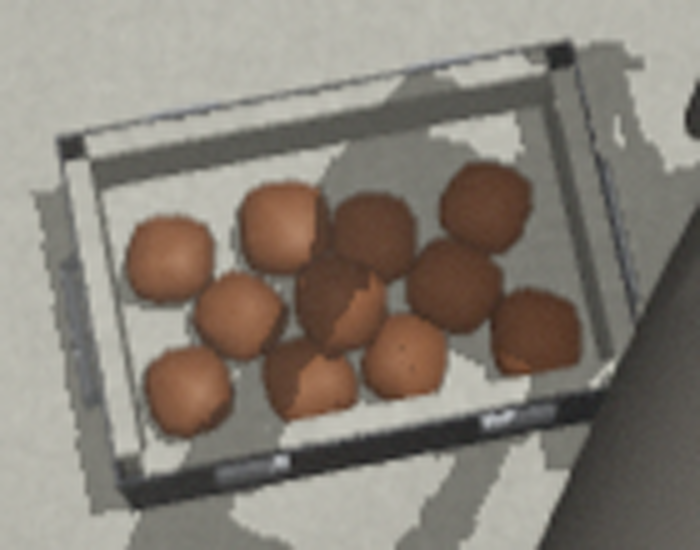

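```bash
python3 - <<'E'
from h import *
from cell import sensors
t=pickle.load(open("top10.pkl","rb"));s=pickle.load(open("side10.pkl","rb"))
def tri(a,b):
    o1,d1=ray(t,245+a[0]/5-.4,125+a[1]/5-.4);o2,d2=ray(s,260+b[0]/5-.4,130+b[1]/5-.4)
    k=np.linalg.lstsq(np.stack([d1,-d2],1),o2-o1,rcond=None)[0]
    p,q=o1+k[0]*d1,o2+k[1]*d2;m=(p+q)/2
    print(tob(m),"above floor",((m[2]-.025)*1000).round(1),"gap",np.linalg.norm(p-q).round(4))
tri((340,300),(343,375)); tri((455,285),(388,350)); tri((238,315),(290,455)); tri((486,207),(346,310))
st=sensors.observe();tool(st,box(-.018,.005,.21),-77.3)
E
```

```text
[-15.9   7.4] above floor 38.6 gap 0.0006
[-14.4 -42.4] above floor 16.8 gap 0.0022
[-9.5 49.7] above floor 19.3 gap 0.0009
[ 17.7 -62.1] above floor 16.0 gap 0.0001
pos [ 0.6044 -0.1929  0.2591] yaw -77.35 shift [-0.2005  0.0474 -0.013 ] twist -0.049516186188299116
```

send_rows(motion=[[[-0.035,0,-0.003,0],[-0.08,0,-0.006,0],[-0.125,0,-0.01,0],[-0.165,0.005,-0.012,0],[-0.195,0.02,-0.012,0],[-0.201,0.04,-0.012,0],[-0.201,0.057,-0.012,0],[-0.201,0.066,-0.012,0]]])

```text
time: 24.55
tool_pos: [0.5489, 0.0015, 0.1901]
tool_rot: [-1.562, -0.007, -1.349]
contact_force: [-0.4, 0.0, -3.0]
opening: 0.0257
```

send_rows(motion=[[[0,0.002,0,0],[0,0.004,0,0],[0,0.006,0,0],[0,0.008,0,0],[0,0.009,0,0]]])

```text
time: 25.05
tool_pos: [0.55, 0.001, 0.1824]
tool_rot: [-1.559, -0.008, -1.349]
contact_force: [1.1, -0.2, 5.8]
opening: 0.0256
```

```bash
python3 - <<'E'
from h import *
from cell import sensors
st=sensors.observe();bpos(st)
E
```

```text
box xy mm [-16.1   6. ] sole above floor 59.7 t 25.05 F [ 1.1 -0.2  5.8] op 0.025576144148623248
```

send_rows(motion=[[[0.003,0.001,0.006,0],[0.006,0.002,0.003,0],[0.006,0.002,-0.003,0],[0.003,0.0025,-0.007,0],[-0.003,0.0025,-0.007,0],[-0.006,0.003,-0.003,0],[-0.005,0.003,0.004,0],[0,0.003,0.006,0]]])

```text
time: 25.85
tool_pos: [0.5566, 0.0029, 0.1792]
tool_rot: [-1.559, -0.008, -1.348]
contact_force: [0.1, 0.3, -3.4]
opening: 0.0256
```

send_rows(motion=[[[0.003,0.001,-0.002,0],[0.006,0.002,-0.005,0],[0.006,0.002,-0.009,0],[0.003,0.0025,-0.013,0],[-0.003,0.0025,-0.013,0],[-0.006,0.003,-0.009,0],[-0.005,0.003,-0.002,0],[0,0.003,0,0]]])

```text
time: 26.65
tool_pos: [0.5576, 0.0036, 0.1763]
tool_rot: [-1.558, -0.008, -1.346]
contact_force: [0.1, 0.6, -4.1]
opening: 0.0256
```

```bash
python3 - <<'E'
from h import *
from cell import sensors
st=sensors.observe();bpos(st)
r=snap("side","11");crop(r,260,130,410,280,5,"pics/s11z.png")
E
```

```text
box xy mm [-8.1  6.8] sole above floor 53.6 t 26.65 F [ 0.1  0.6 -4.1] op 0.025627777730946256
```

View pics/s11z.png

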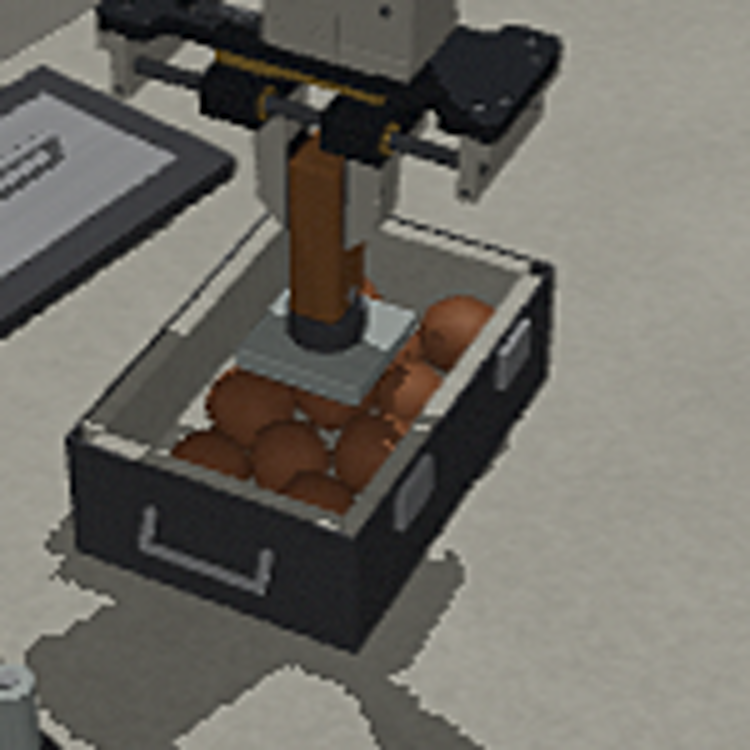

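send_rows(motion=[[[0.003,0.001,0.003,0],[0.006,0.002,0,0],[0.006,0.002,-0.005,0],[0.003,0.003,-0.01,0],[-0.003,0.003,-0.01,0],[-0.006,0.004,-0.006,0],[-0.005,0.004,0,0],[0,0.005,0.002,0]]])

```text
time: 27.5
tool_pos: [0.5609, 0.0033, 0.1714]
tool_rot: [-1.557, -0.009, -1.346]
contact_force: [-0.0, -0.2, -2.7]
opening: 0.0259
```

send_rows(motion=[[[0.003,0.001,0.003,0],[0.006,0.002,0,0],[0.006,0.002,-0.005,0],[0.003,0.003,-0.01,0],[-0.003,0.003,-0.01,0],[-0.006,0.004,-0.006,0],[-0.005,0.004,0,0],[0,0.005,0.002,0]]])

```text
time: 28.3
tool_pos: [0.564, 0.0043, 0.1667]
tool_rot: [-1.556, -0.009, -1.344]
contact_force: [-0.3, -0.4, -3.0]
opening: 0.0257
```

send_rows(motion=[[[0.003,0.001,0.003,0],[0.006,0.002,0,0],[0.006,0.002,-0.005,0],[0.003,0.003,-0.01,0],[-0.003,0.003,-0.01,0],[-0.006,0.004,-0.006,0],[-0.005,0.004,0,0],[0,0.004,0,0]]])

```text
time: 29.1
tool_pos: [0.5651, 0.0048, 0.1629]
tool_rot: [-1.555, -0.01, -1.343]
contact_force: [-0.4, -0.3, -2.4]
opening: 0.0257
```

```bash
python3 - <<'E'
from h import *
from cell import sensors
st=sensors.observe();bpos(st)
r=snap("side","12");crop(r,260,130,410,280,5,"pics/s12z.png")
E
```

```text
box xy mm [-0.5  6.4] sole above floor 40.2 t 29.1 F [-0.4 -0.3 -2.4] op 0.02566146776024208
```

View pics/s12z.png

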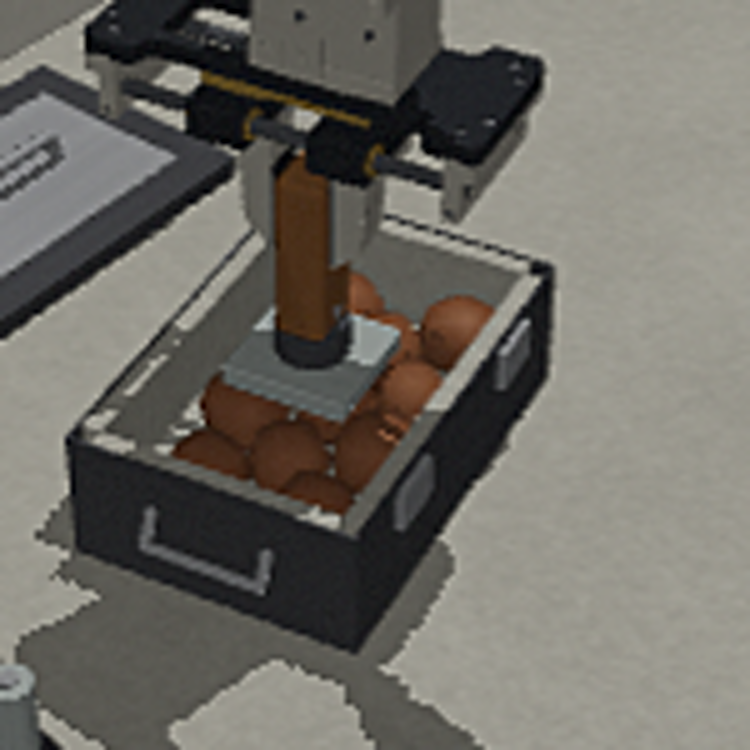

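send_rows(motion=[[[0.003,0.001,-0.002,0],[0.006,0.001,-0.005,0],[0.006,0.002,-0.01,0],[0.003,0.002,-0.015,0],[-0.003,0.003,-0.015,0],[-0.006,0.003,-0.012,0],[-0.005,0.004,-0.008,0],[0,0.004,-0.008,0]]])

```text
time: 29.95
tool_pos: [0.5579, 0.0023, 0.1586]
tool_rot: [-1.554, -0.01, -1.342]
contact_force: [-0.1, -0.5, -3.9]
opening: 0.0258
```

send_rows(motion=[[[0.003,0.001,0.003,0],[0.005,0.001,0,0],[0.005,0.0015,-0.004,0],[0.003,0.0015,-0.006,0],[-0.003,0.0015,-0.006,0],[-0.005,0.0015,-0.004,0],[-0.005,0.0015,0,0],[0,0.0015,0,0]]])

```text
time: 30.75
tool_pos: [0.5584, 0.0027, 0.1585]
tool_rot: [-1.553, -0.011, -1.341]
contact_force: [-2.2, -1.6, 3.1]
opening: 0.0258
```

send_rows(motion=[[[0,-0.02,0,0],[0,-0.045,0,0],[0,-0.075,0,0],[0.02,-0.1,0,0],[0.06,-0.105,0,0],[0.105,-0.105,0,0],[0.15,-0.105,0,0],[0.195,-0.105,0,0]]])

```text
time: 31.55
tool_pos: [0.6012, -0.1876, 0.2656]
tool_rot: [-1.553, -0.011, -1.34]
contact_force: [2.3, 0.4, -3.2]
opening: 0.026
```

```bash
python3 - <<'E'
from h import *
from cell import sensors
st=sensors.observe();bpos(st)
r=snap("side","13");crop(r,260,130,410,280,5,"pics/s13z.png")
r=snap("top","13");crop(r,245,125,385,235,5,"pics/t13z.png")
E
```

```text
box xy mm [  -7.6 -189.2] sole above floor 142.9 t 31.55 F [ 2.3  0.4 -3.2] op 0.025974921959018977
```

View pics/s13z.png

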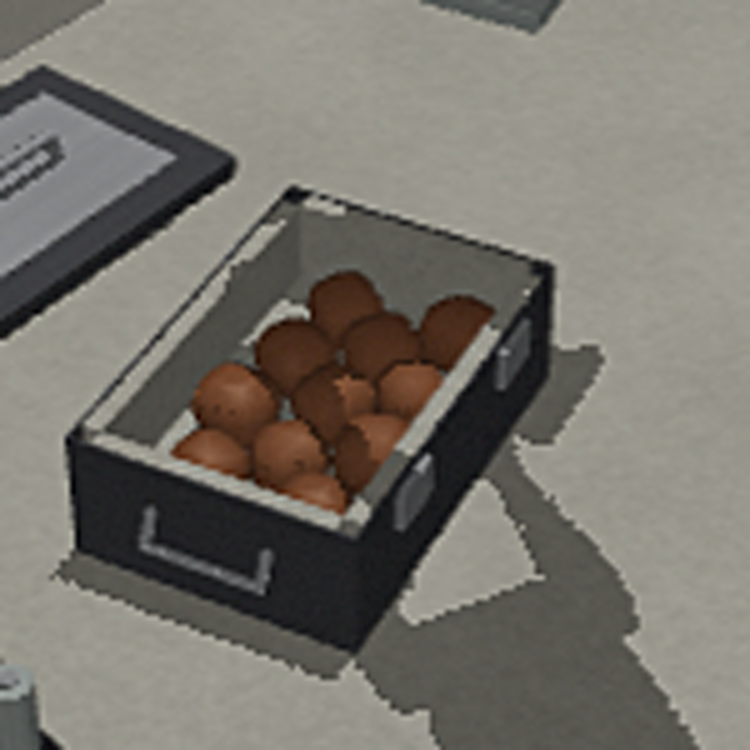

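View pics/t13z.png

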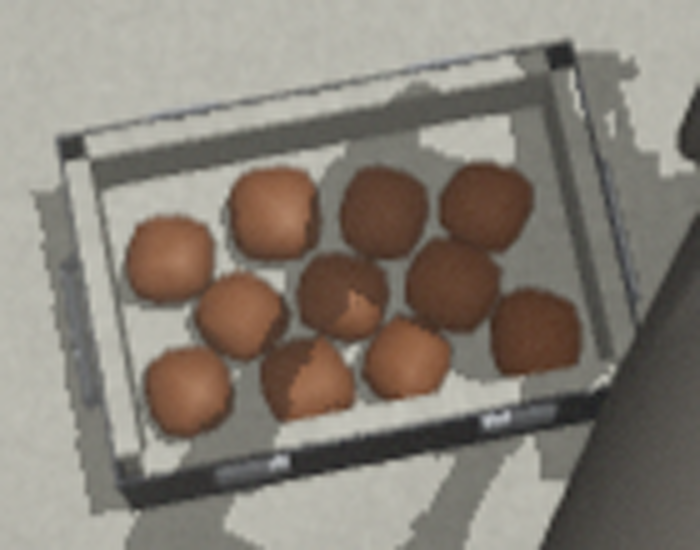

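```bash
python3 - <<'E'
from h import *
from cell import sensors
t=pickle.load(open("top13.pkl","rb"));s=pickle.load(open("side13.pkl","rb"))
def tri(n,a,b):
    o1,d1=ray(t,245+a[0]/5-.4,125+a[1]/5-.4);o2,d2=ray(s,260+b[0]/5-.4,130+b[1]/5-.4)
    k=np.linalg.lstsq(np.stack([d1,-d2],1),o2-o1,rcond=None)[0]
    p,q=o1+k[0]*d1,o2+k[1]*d2;m=(p+q)/2
    print(n,tob(m),"above floor",((m[2]-.025)*1000).round(1),"gap",np.linalg.norm(p-q).round(4))
tri(10,(342,297),(334,405)); tri(11,(455,285),(382,350)); tri(9,(240,316),(290,458)); tri(7,(486,207),(346,310)); tri(5,(384,213),(294,358)); tri(3,(274,214),(234,404)); tri(6,(408,358),(412,395))
st=sensors.observe();tool(st,[.5465,-.330,.2],-120)
E
```

```text
10 [-9.6  5.3] above floor 15.9 gap 0.0012
11 [-12.8 -42.1] above floor 15.9 gap 0.0007
9 [-9.2 49. ] above floor 16.7 gap 0.0006
7 [ 17.7 -62.1] above floor 16.0 gap 0.0001
5 [ 24.3 -19.1] above floor 14.0 gap 0.0004
3 [32.3 26.9] above floor 16.5 gap 0.0006
6 [-40.8 -16.5] above floor 17.5 gap 0.0007
pos [ 0.6014 -0.1919  0.2646] yaw -77.13 shift [ 0.1215  0.0648 -0.0854] twist 42.867541613930086
```

send_rows(motion=[[[0.03,0,-0.02,0],[0.06,0,-0.042,0],[0.09,0.02,-0.063,0],[0.115,0.05,-0.08,0],[0.122,0.085,-0.085,0],[0.122,0.12,-0.085,0],[0.122,0.145,-0.085,0],[0.122,0.152,-0.085,0]]])

```text
time: 32.45
tool_pos: [0.5474, -0.3296, 0.1091]
tool_rot: [-1.558, -0.008, -1.346]
contact_force: [-0.1, 0.6, -3.6]
opening: 0.0258
```

send_rows(motion=[[[0,0,0,0],[0,0.002,0,0],[0,0.004,0,0],[0,0.006,0,0],[0,0.008,0,0],[0,0.009,0,0]]])

```text
time: 33.05
tool_pos: [0.5476, -0.3296, 0.1003]
tool_rot: [-1.558, -0.008, -1.346]
contact_force: [-1.1, -0.7, -3.6]
opening: 0.026
```

```bash
python3 - <<'E'
from h import *
from cell import sensors
st=sensors.observe();bpos(st);tool(st,[.5465,-.330,.0977],-77)
r=snap("side","14");crop(r,350,70,460,190,5,"pics/s14z.png")
E
```

```text
box xy mm [ -91.1 -316. ] sole above floor -22.4 t 33.05 F [-1.1 -0.7 -3.6] op 0.02596271408978902
pos [ 0.5476 -0.3296  0.1003] yaw -77.13 shift [ 0.0001  0.0026 -0.0012] twist -0.12787991292827883
```

View pics/s14z.png

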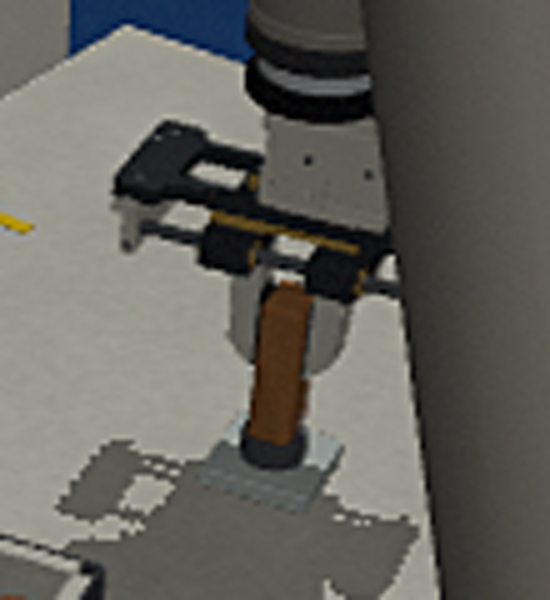

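send_rows(motion=[[[0,0.001,0,0],[0,0.002,0,0],[0,0.0025,0,0],[0,0.003,0,0]]])

```text
time: 33.5
tool_pos: [0.5476, -0.3297, 0.0979]
tool_rot: [-1.557, -0.009, -1.346]
contact_force: [-1.8, 2.9, 7.3]
opening: 0.0258
```

send_rows(motion=[[[0,0.0005,0,0],[0,0.001,0,0],[0,0.001,0,0]]])

```text
time: 33.8
tool_pos: [0.5476, -0.3296, 0.0979]
tool_rot: [-1.557, -0.009, -1.346]
contact_force: [-2.0, 2.4, 5.7]
opening: 0.0258
```

send_rows(motion=[[[0,0,0,0],[0,0,0,0]]], grip_force=8)

```text
time: 34.0
tool_pos: [0.5478, -0.3297, 0.0979]
tool_rot: [-1.557, -0.009, -1.346]
contact_force: [0.1, 1.9, 1.4]
opening: 0.0261
```

send_rows(motion=[[[0,0,0,0],[0,0,0,0],[0,0,0,0],[0,0,0,0]]], gripper=0.45)

```text
time: 34.4
tool_pos: [0.5478, -0.3298, 0.0979]
tool_rot: [-1.557, -0.009, -1.346]
contact_force: [0.2, -0.4, -0.1]
opening: 0.0414
```

send_rows(motion=[[[0,0,0,0],[0,0,0,0],[0,0,0,0],[0,0,0,0],[0,0,0,0],[0,0,0,0]]], gripper=0.9)

```text
time: 35.0
tool_pos: [0.5478, -0.3298, 0.0979]
tool_rot: [-1.557, -0.009, -1.346]
contact_force: [0.0, 0.0, -0.3]
opening: 0.0813
```

```bash
python3 - <<'E'
from h import *
from cell import sensors
st=sensors.observe();bpos(st)
r=snap("side","15");crop(r,350,70,460,190,5,"pics/s15z.png")
E
```

```text
box xy mm [ -90.9 -316.2] sole above floor -24.8 t 35.0 F [ 0.   0.  -0.3] op 0.08126125800781672
```

View pics/s15z.png

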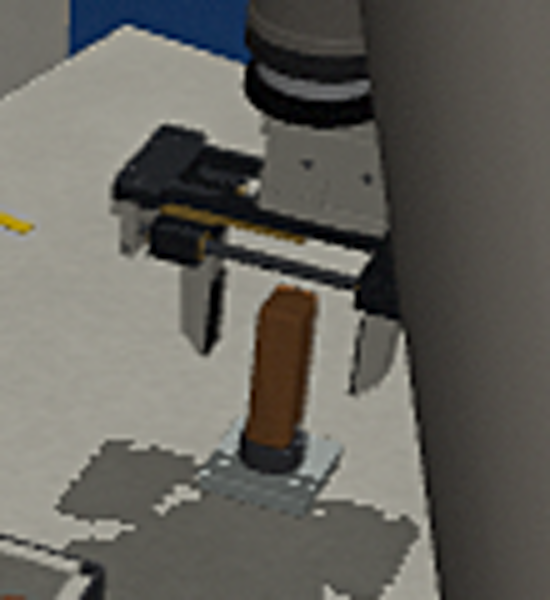

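The tamper stands free between the open fingers (handle about (405,143)). I'll go straight up, clear it, and take a last look.

send_rows(motion=[[[0,-0.015,0,0],[0,-0.035,0,0],[0,-0.06,0,0],[0,-0.09,0,0],[0,-0.12,0,0],[0,-0.15,0,0],[0,-0.15,0,0]]])

```text
time: 35.75
tool_pos: [0.5469, -0.3299, 0.2531]
tool_rot: [-1.551, -0.016, -1.346]
contact_force: [1.0, -0.9, 0.3]
opening: 0.0822
```

send_rows(motion=[[[0.02,0,-0.02,0],[0.03,0,-0.05,0],[0.03,0,-0.08,0],[0.03,0,-0.11,0],[0.03,0,-0.13,0],[0.03,0,-0.13,0],[0.03,0,-0.13,0]]])

```text
time: 36.45
tool_pos: [0.427, -0.3882, 0.2507]
tool_rot: [-1.551, -0.016, -1.347]
contact_force: [0.7, -0.3, 0.1]
opening: 0.0825
```

```bash
python3 - <<'E'
from h import *
from cell import sensors
st=sensors.observe();bpos(st)
r=snap("side","16");r=snap("top","16")
E
```

```text
box xy mm [-221.7 -346.6] sole above floor 128.0 t 36.45 F [ 0.7 -0.3  0.1] op 0.08245259847525568
```

View pics/side16.png

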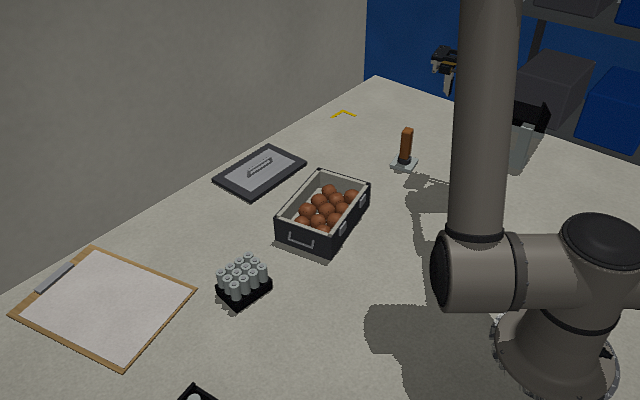

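View pics/top16.png

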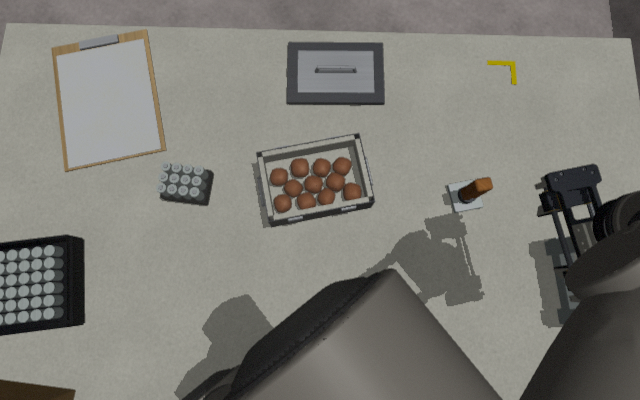

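The top view shows all 11 lumps side by side in the box (box around (315,185)), the tamper upright at (468,193), and the rack still at (186,184).

```bash
python3 -c "
from cell import hand_in;print(hand_in())"
```

```text
the job is handed in; nothing more can be done
None
```

I worked the three top lumps down with small circling strokes of the tamper's sole. I then stood the tamper back upright at its starting place, clear of the box, and handed the job in at about 36.5 s.

**Lumps:** the last top view shows all 11 side by side in the box. I measured seven of them across the two views, including the three that started on top. Their centres were 14 to 17.5 mm above the floor, so they lie in one layer below the rim.

**Force:** at the ends of the strokes, where force is read, the highest pressing force was about 27 N. That is above the suggested 10 to 20 N but well under the 70 N crush limit. Peaks within a stroke were not measured.

**Tamper and rack:** the last views show the tamper standing free and the cell rack where it was. The arm touched nothing at the end.

**Grasp:** my first close on the handle was about 7 mm too high, so I reopened and gripped again before lifting. No check failed at the end.

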